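# Load a spring-fed magazine with heat-spreader blanks and lock it with the comb keeper

### The arm

A 6-joint arm with a two-finger parallel gripper is mounted at the origin on the work surface. World frame = base frame: x ahead of the robot, y to its left, z up, the work surface at z = 0. Lengths are in mm, angles in degrees, forces in N, time in s.
With the tool pointing down it reaches from about 325 to 925 mm from the base axis. Payload 3.1 kg.
Tool frame: the origin (TCP) lies midway between the tips of the shut fingers; the grasp point (between the pads) lies 19 mm behind it; z points along the fingers, y is the line along which they close (so a half turn about z gives the same grasp; the last joint's range is limited). The gripper opens to 85 mm and grips with 20 to 120 N. Pads are 22 mm wide; open, the fingers measure 114 mm over their backs; the gripper's body (76 mm by 85 mm) begins 54 mm behind the grasp point. The pads swing forward as they close: fully open they stand 13 mm farther back than shut.
Start: joints at [-74.381, 12.427, 92.441, -0, 75.132, -6.429], TCP at [234.63, -579.3, 231.3] pointing down, gripper open.
Joint ranges: [-157.48, 157.48], [-44.54, 120.13], [17.64, 146.25], [-64.5, 244.5], [7.68, 150.69], [-147.95, 147.95]. Speed limits (degrees/s): [159.86, 159.86, 180, 180, 180, 180].

### API

Orientations are given as [roll, pitch, yaw] about the fixed x, y, z axes, in that order (R = Rz(yaw) Ry(pitch) Rx(roll)).
In Python, from station import r gives the robot as it stands.
- The arm moves only by the tool drive_tool, never from a script. Its argument "deltas" is a list of rows, each a list of 7 numbers: the shift along the tool's x, y, z in cm, then the turn, a rotation vector about the tool's x, y, z in rad, then the finger opening in cm, from 0 to 8.54. A call has 1 to 10 rows; each row is the pose to reach, as a shift and turn from the pose commanded when the call began, along the tool's axes at that moment; what a row does not reach only later rows make up. A row lasts 1/10 s, in which the tool goes at most 50 mm and 8.59 degrees, less where a joint would pass 70% of its speed; a pose out of reach is approached as far as the arm can. A call with a gripper value outside its range is refused whole. The fingers move at their own pace and stop on an object; "newtons" is the grip in N (left out, the last holds). Time passes only in rows, so rows that repeat a pose let the fingers close. It gives the time, the measured TCP pose, the force, the opening and the grip force at its end, in the units of the state.
- r.read_state(): the state, without advancing time (a new reading comes with each control period).
- r.snapshot(name): name is "side" or "top" or "wrist"; returns the picture (384x512x3 uint8, blue, green, red); there is no depth.
- r.camera_info(name): a dict with "mtx" (3x3 intrinsics, pixels), "dist" ([k1, k2, p1, p2, k3] as OpenCV has them; the pictures are not rectified), "rvec" (rotation vector, rad) and "tvec" (3), from world to camera coordinates, as OpenCV has them. Camera axes: x right, y down, z forward; pixel columns grow to the right and rows downward; lengths in mm; the calibration is good to about 2 mm. A picture is of the moment at which its call begins: read the wrist's pose just before it. camera_info takes no time and is no camera call; for the wrist camera it gives the pose at the moment of the call.
- r.close_job(): hands the job in; it is judged then, once.
The state is a dict: "clock": time; "joint_positions": joint angles; "qd": joint speeds; "tau": joint torques, N m; "tcp_pos": TCP position; "tool_rot": TCP orientation; "ft_force": force on the tool from outside, world axes, zero at the start; "torque": the same for the moment, N m; "finger_gap": opening from 0.0 (shut) to 1.0 (fully open); "gripper_force": force on a finger pad.
Only numpy, scipy, OpenCV 4.12 (cv2) and the standard library are available. Lean on these libraries where they do the work, as an engineer would, in place of code of your own. Each camera call takes 0.05 s, during which the arm holds its last target. There are 200 camera calls.

### The job

Lift the blue comb keeper off the white spring-fed magazine and set it down on the bench, then load every copper-coloured blank from the mat into the magazine, lying flat, pressing each one down against the sprung follower until it snaps in beneath the two orange catches. When all of them are in, close the magazine again with the keeper: slide its blades between the magazine's fins until it sits level and fully home. Do not disturb the bottle, the jar or the brush.

Things in the scene. Friction and masses are not known exactly. Their poses are not given: they have to be found in the camera images.
- magazine: White spring-fed magazine, fixed, place and turn vary. Origin: centre of the underside of its 136 x 86 x 6 mm dark base, z up. In its middle a square-cornered shaft, open at the top, takes blanks lying flat, their 50 mm length along own x. Holds up to 6. All z given for the magazine's points are above this origin.
- mouth (a point): Centre of the shaft's mouth, z = 86 mm. The shaft is 53 mm (own x) by 39 mm (own y), upright to z = 86 mm, flared above to 95 mm. The two x end walls are closed, 6 mm thick. The y sides have only 6 mm thick corner guards; between them each y side has an open gap 34 mm wide, top to bottom, so fingers holding a blank by its long sides can go down with it and open outwards.
- catches (a point): On the shaft's axis at z = 62 mm, level with the flat undersides of the two orange spring catches in the end walls; noses 41 mm apart, sloped above. A blank laid in rests on the slopes, underside at z about 77 mm. Pressed (about 6 N for the catches plus 3 to 10 N of follower spring) until its top is at 57 mm it snaps under; let go, it rises to them, top at 62 mm, those below 8 mm apart.
- fins_a (a point): Middle of the five aluminium fins outside the magazine's +x end wall, at their tops: own x = 45.5 mm, y = 0, z = 95 mm. The same five stand outside the -x end. Each fin spans own |x| = 33 to 58 mm, is 4 mm thick and stands from the base; centred at own y = -28, -14, 0, 14, 28 mm, leaving four 10 mm wide slots at each end for the keeper's blades.
- follower (a joint): Travel in m of the red sprung platform in the magazine's shaft: 0 = at the top, its upper face at z = 61 mm over the magazine's origin; grows as it is pushed down, at most 0.056. About 0.007 with one blank under the catches, 0.008 more for each further one. Spring 3 N at 0, 150 N/m.
- keeper: Loose blue comb keeper, about 150 g; starts home on the magazine. Origin: centre of the plane of the tips, z up. Four steel blades at each end (own |x| = 36 to 54 mm, at own y = -21, -7, 7, 21 mm, 6 mm thick, 22 mm long) under a plate 114 x 64 mm, z 22 to 28 mm. Fully home, the plate rests on the fin tops: origin 73 mm straight above the magazine's, own x axes parallel, either way round.
- keeper_grip (a point): Centre of the grip bar on top of the keeper, 40 mm above its origin. The bar is 60 mm long (own x), 12 mm thick (own y) and 24 mm high (z = 28 to 52 mm over the keeper's origin).
- blank1: Loose flat copper-coloured aluminium blank (heat-spreader plate), 50 (own x) x 36 (own y) x 8 mm thick, 45 g, lying on the dark blue-grey thin mat on the bench. Origin: centre of its underside. Four to six such blanks are present; all are alike.
- blank2: Loose flat copper-coloured aluminium blank (heat-spreader plate), 50 (own x) x 36 (own y) x 8 mm thick, 45 g, lying on the dark blue-grey thin mat on the bench. Origin: centre of its underside. Four to six such blanks are present; all are alike.
- blank3: Loose flat copper-coloured aluminium blank (heat-spreader plate), 50 (own x) x 36 (own y) x 8 mm thick, 45 g, lying on the dark blue-grey thin mat on the bench. Origin: centre of its underside. Four to six such blanks are present; all are alike.
- blank4: Loose flat copper-coloured aluminium blank (heat-spreader plate), 50 (own x) x 36 (own y) x 8 mm thick, 45 g, lying on the dark blue-grey thin mat on the bench. Origin: centre of its underside. Four to six such blanks are present; all are alike.
- blank5: Loose flat copper-coloured aluminium blank (heat-spreader plate), 50 (own x) x 36 (own y) x 8 mm thick, 45 g, lying on the dark blue-grey thin mat on the bench. Origin: centre of its underside. Four to six such blanks are present; all are alike.
- blank6: Loose flat copper-coloured aluminium blank (heat-spreader plate), 50 (own x) x 36 (own y) x 8 mm thick, 45 g, lying on the dark blue-grey thin mat on the bench. Origin: centre of its underside. Four to six such blanks are present; all are alike.
- flux_bottle: Bystander: loose amber bottle, 44 mm across, 100 mm tall, origin under its centre. Leave alone.
- paste_jar: Bystander: loose white jar with a green cap, 56 mm across, 50 mm tall, origin under its centre. Leave alone.
- brush: Bystander: loose brush, 170 mm long, lying on the bench. Leave alone.
Mind the look-alikes: they are no part of the job. There is more than one size of the keeper; the job needs the middle-sized.

How it is judged (in metres and radians):
On the way, in this order (a step that is already met when the one before it is completed fails the run):
1. the keeper is off the magazine, let go and down on the bench (horizontal distance between keeper and magazine above 0.08 m and height (world z) of keeper below 0.035 m and contact force between the fingers and keeper below 0.2 N), for 0.2 s.
2. every blank lies flat in the magazine's shaft beneath the catches (x of blank1 in the frame of magazine between -0.006 and 0.006 m and y of blank1 in the frame of magazine between -0.006 and 0.006 m and z of blank1 in the frame of magazine between 0.004 and 0.057 m and angle between the z axis of each of blank1, blank2, blank3, blank4, blank5, blank6 and the z axis of magazine, either way round below 0.12 rad and x of blank2 in the frame of magazine between -0.006 and 0.006 m and y of blank2 in the frame of magazine between -0.006 and 0.006 m and z of blank2 in the frame of magazine between 0.004 and 0.057 m and x of blank3 in the frame of magazine between -0.006 and 0.006 m and y of blank3 in the frame of magazine between -0.006 and 0.006 m and z of blank3 in the frame of magazine between 0.004 and 0.057 m and x of blank4 in the frame of magazine between -0.006 and 0.006 m and y of blank4 in the frame of magazine between -0.006 and 0.006 m and z of blank4 in the frame of magazine between 0.004 and 0.057 m and x of blank5 in the frame of magazine between -0.006 and 0.006 m and y of blank5 in the frame of magazine between -0.006 and 0.006 m and z of blank5 in the frame of magazine between 0.004 and 0.057 m and x of blank6 in the frame of magazine between -0.006 and 0.006 m and y of blank6 in the frame of magazine between -0.006 and 0.006 m and z of blank6 in the frame of magazine between 0.004 and 0.057 m), for 0.2 s.
3. the comb keeper sits fully home between the fins (x of keeper in the frame of magazine between -0.005 and 0.005 m and y of keeper in the frame of magazine between -0.004 and 0.004 m and z of keeper in the frame of magazine between 0.068 and 0.0765 m and angle between the x axis of keeper and the x axis of magazine, either way round below 0.08 rad and angle between keeper's own z axis and vertical below 0.06 rad), for 0.2 s.
At the end, for the whole second after the job is handed in: Every blank lies flat (0.12 rad) in the shaft, within 6 mm of its axis in x and y, underside below 57 mm over the magazine's origin; keeper origin 68 to 76.5 mm over it, within 5 mm in x and 4 mm in y, turned under 0.08 rad, level within 0.06 rad; all at rest (all of step 2 and all of step 3 and linear speed of each of blank1, blank2, blank3, blank4, blank5, blank6, keeper below 0.02 m/s); the robot touches nothing.
It fails at once if a bystander is shifted by more than 3 cm or tipped over (distance of any of flux_bottle, paste_jar, brush from where it was at the start of the episode above 0.03 m or angle between any of flux_bottle, paste_jar's own z axis and vertical above 0.6 rad).
Of blank1, blank2, blank3, blank4, blank5, blank6 only 4 to 6 are there at a start; the rules pass over those that are not, and their reading is None.
At some moment in a run one of blank1, blank2, blank3, blank4, blank5, blank6, keeper may be knocked a few centimetres aside while the robot is not near it.
Once in a run the grip may slacken for a moment while it holds something.
It also fails if it takes over 210 s, if anything falls off the work surface, if the arm or the gripper's body presses on something with over 40 N, if the wrist force passes 120 N, or if a joint passes its speed limit or range.

## Working session

There is one attempt and no reset: what is moved stays moved. The work goes in short steps, Python scripts to look and compute and a tool call to move; the robot and the scene stay as the last step left them, time stands still between calls to the robot, and variables do not carry over. Pictures are saved under pics/ and viewed, at most 14 in all, crops included, and the job is handed in when it is done.

Besides the shell and the picture viewer there is one more tool, called after "Call:" in YAML: its name, and indented under it one key for each argument. drive_tool: Moves the arm, as the interface text tells. Its arguments: {"type":"object","properties":{"deltas":{"type":"array"},"newtons":{"type":"number"}},"required":["deltas"]}

```bash
mkdir -p pics; ls
python3 - <<'E'
from station import r
import cv2
s=r.read_state(); print(s)
for n in("top","side","wrist"):
    cv2.imwrite(f"pics/{n}0.png",r.snapshot(n)); c=r.camera_info(n); print(n,c)
E
```

```text
pics
{'clock': 0.0, 'joint_positions': array([-7.43816896e+01,  1.24799357e+01,  9.25295304e+01, -4.85229877e-04,
        7.51305673e+01, -6.42688481e+00]), 'qd': array([-0.00100416, -0.07188135, -0.05430029,  0.06835188,  0.00137624,
        0.00325429]), 'tau': array([ 1.75561821e-03, -3.96840084e+01, -3.03853905e+01,  8.89672106e-05,
        9.69354442e-03, -5.33260774e-06]), 'tcp_pos': array([ 234.3997412 , -578.49710108,  229.92426611]), 'tool_rot': array([-1.79860794e+02, -1.52089354e-02,  2.20453018e+01]), 'ft_force': array([-0.32679188,  0.39229398,  0.11530657]), 'torque': array([ 0.0216436 , -0.05171829, -0.00353504]), 'gripper_force': 0.0, 'finger_gap': 1.002577301395699}
top {'mtx': array([[432.33748876,   0.        , 257.63634173],
       [  0.        , 432.33748876, 191.03571934],
       [  0.        ,   0.        ,   1.        ]]), 'dist': array([-0.13555029,  0.        ,  0.        ,  0.        ,  0.        ]), 'rvec': array([ 2.09143417, -2.12799061,  0.18314623]), 'tvec': array([ 51.87674236, 566.97118354, 947.88845158])}
side {'mtx': array([[348.79019896,   0.        , 256.84413112],
       [  0.        , 348.79019896, 197.18163078],
       [  0.        ,   0.        ,   1.        ]]), 'dist': array([-0.03831635,  0.        ,  0.        ,  0.        ,  0.        ]), 'rvec': array([ 0.17805177, -2.78112869,  1.35178082]), 'tvec': array([560.15193011, 123.2537782 , 966.86860779])}
wrist {'mtx': array([[316.62004667,   0.        , 256.9804834 ],
       [  0.        , 316.62004667, 190.95010989],
       [  0.        ,   0.        ,   1.        ]]), 'dist': array([-0.01677295,  0.        ,  0.        ,  0.        ,  0.        ]), 'rvec': array([-2.398281  ,  1.6131264 ,  0.23720311]), 'tvec': array([-624.79490843,  -39.29008773,  377.36852899])}
```

View pics/top0.png

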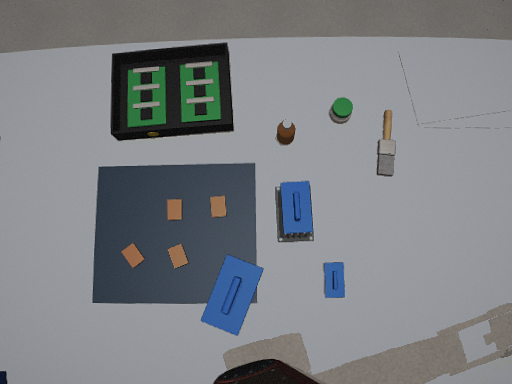

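View pics/side0.png

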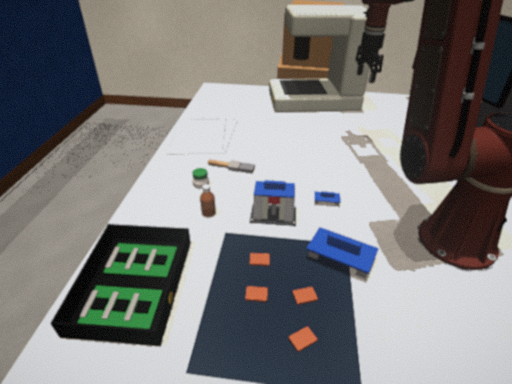

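Top view: four blanks at about (174,210), (218,207), (133,255) and (178,256). There are three blue keeper look-alikes: (297,207) on the magazine, (232,294) large and loose, (335,280) small and loose. I choose the middle-sized one on the magazine at (297,207).

```bash
cat > h.py <<'E'
from station import r
import cv2, numpy as np
from scipy.spatial.transform import Rotation as Ro
def cam(n):
    c=r.camera_info(n); return c
def unproj(c,px,z):
    u=cv2.undistortPoints(np.float64(px).reshape(-1,1,2),c["mtx"],c["dist"])[:,0]
    R=cv2.Rodrigues(c["rvec"])[0]; o=-R.T@c["tvec"]
    d=np.c_[u,np.ones(len(u))]@R
    return (o+d*((z-o[2])/d[:,2])[:,None])[:,:2]
def proj(c,P): return cv2.projectPoints(np.float64(P).reshape(-1,1,3),c["rvec"],c["tvec"],c["mtx"],c["dist"])[0][:,0]
def blobs(im,kind,minA=60):
    h=cv2.cvtColor(im,cv2.COLOR_BGR2HSV)
    m=cv2.inRange(h,(3,110,70),(18,255,255)) if kind=="cu" else cv2.inRange(h,(105,150,60),(125,255,255))
    m=cv2.morphologyEx(m,cv2.MORPH_CLOSE,np.ones((3,3)))
    cs=cv2.findContours(m,cv2.RETR_EXTERNAL,cv2.CHAIN_APPROX_NONE)[0]
    return [x[:,0] for x in cs if cv2.contourArea(x)>minA]
def rect(c,ct,z):
    (x,y),(a,b),t=cv2.minAreaRect(unproj(c,ct,z).astype(np.float32))
    if a<b: a,b,t=b,a,t+90
    return np.round([x,y,a,b,(t+90)%180-90],1)   # yaw of long side
def go(target,yaw=None,s=None):
    """shift in tool axes (cm) and turn about tool z (rad) from the present pose"""
    s=s or r.read_state(); R=Ro.from_euler("xyz",s["tool_rot"],degrees=True)
    d=R.inv().apply(np.array(target)-s["tcp_pos"])/10
    w=None
    if yaw is not None:
        w=((yaw-s["tool_rot"][2]+90)%180-90); w=(w,-np.radians(w))
    return d.round(2),w
E
python3 - <<'E'
from h import *
c=cam("top"); im=cv2.imread("pics/top0.png")
for k in("cu","bl"):
    for b in blobs(im,k): print(k,b.mean(0).round(),rect(c,b,9 if k=="cu" else 101))
for x in [(286,131),(342,109),(386,145)]: print(unproj(c,[x],50 if x[0]<380 else 10))
print(unproj(c,[(277,188),(313,240),(279,241)],6))
cv2.imwrite("pics/crop1.png",cv2.resize(im[160:320,190:360],None,fx=4,fy=3.7,interpolation=cv2.INTER_CUBIC)[:592,:680])
E
```

```text
cu [178. 256.] [423.2 236.5  49.2  35.2  21.3]
cu [133. 255.] [425.7 346.9  50.3  35.7  38.2]
cu [174. 209.] [536.4 246.1  49.2  32.2   1.3]
cu [218. 206.] [541.5 139.4  47.5  34.7   4.7]
cu [286. 130.] [731.5 -30.5  40.2  37.   88.8]
cu [387. 124.] [ 743.1 -287.2   78.1   15.5   -5.1]
bl [334. 280.] [ 362.7 -119.6   71.6   39.6    0.9]
bl [232. 294.] [335.7  99.9 151.   85.4 -22.4]
bl [296. 207.] [521.7 -42.7 112.8  63.6   2.1]
[[714.71719968 -28.28090937]]
[[ 768.88353605 -166.80108313]]
[[ 687.76458955 -279.65987372]]
[[584.21618722  -4.34312517]
 [455.84136368 -87.3981347 ]
 [455.05510674  -6.13363549]]
```

View pics/crop1.png

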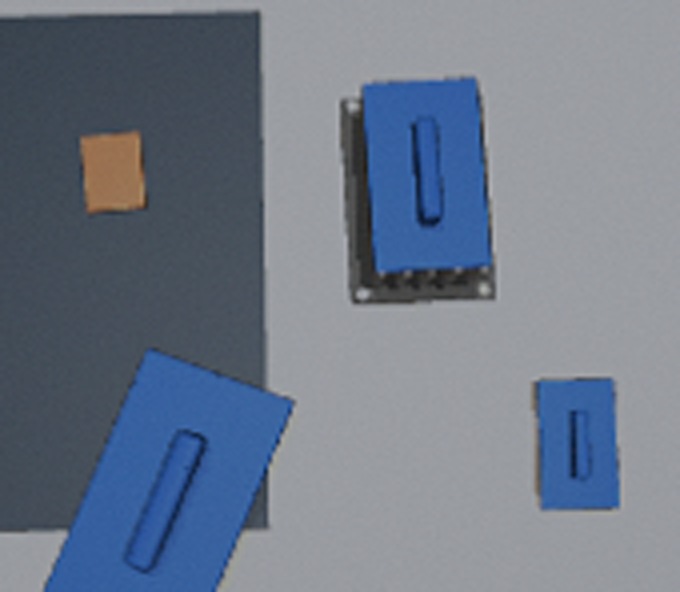

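The crop confirms it: the middle-sized keeper (113 x 64 mm) sits on the finned magazine. The larger (151 mm) and smaller (72 mm) ones lie loose.

Run:
```python
from h import *
print(go([521.7,-42.7,250],2.1))
c=cam("wrist");R=cv2.Rodrigues(c["rvec"])[0]; T=Ro.from_euler("xyz",r.read_state()["tool_rot"],degrees=True)
print(T.inv().apply(-R.T@c["tvec"]-r.read_state()["tcp_pos"]), (T.inv().as_matrix()@R.T).round(2))
```

```text
(array([ 46.74, -38.9 ,  -1.89]), (np.float64(-19.94597708040341), np.float64(0.34812297258036523)))
[ 7.18946938e+01  1.41067004e-01 -1.42331959e+02] [[ 0.   -0.96 -0.29]
 [ 1.    0.    0.  ]
 [-0.   -0.29  0.96]]
```

Call:
drive_tool:
  deltas:
    - [46.7,-38.9,-1.9,0,0,0.348,8.5]
    - [46.7,-38.9,-1.9,0,0,0.348,8.5]
    - [46.7,-38.9,-1.9,0,0,0.348,8.5]
    - [46.7,-38.9,-1.9,0,0,0.348,8.5]
    - [46.7,-38.9,-1.9,0,0,0.348,8.5]
    - [46.7,-38.9,-1.9,0,0,0.348,8.5]
    - [46.7,-38.9,-1.9,0,0,0.348,8.5]
    - [46.7,-38.9,-1.9,0,0,0.348,8.5]
    - [46.7,-38.9,-1.9,0,0,0.348,8.5]
    - [46.7,-38.9,-1.9,0,0,0.348,8.5]

```text
clock: 1.15
tcp_pos: [470.9, -136.7, 246.9]
tool_rot: [180.0, -0.0, 2.1]
ft_force: [0.3, -0.3, -0.3]
finger_gap: 0.993
gripper_force: 0.0
```

Call:
drive_tool:
  deltas:
    - [0,0,0,0,0,0,8.5]

```text
clock: 1.25
tcp_pos: [472.3, -133.4, 247.0]
tool_rot: [-179.9, -0.1, 2.6]
ft_force: [-1.0, -0.1, -0.5]
finger_gap: 0.995
gripper_force: 0.0
```

Run:
```python
from h import *
print(go([521.7,-42.7,250],2.1))
s=r.read_state();print(s["tcp_pos"],s["tool_rot"])
```

```text
(array([ 5.34, -8.84, -0.27]), (np.float64(-0.459849755554103), np.float64(0.00802589229891018)))
[ 472.34201136 -133.42168168  247.03551837] [-1.79866653e+02 -8.18392783e-02  2.55984976e+00]
```

Call:
drive_tool:
  deltas:
    - [5.1,-9.0,0,0,0,0,8.5]
    - [5.1,-9.0,0,0,0,0,8.5]
    - [5.1,-9.0,0,0,0,0,8.5]
    - [5.1,-9.0,0,0,0,0,8.5]

```text
clock: 1.65
tcp_pos: [518.0, -46.5, 246.5]
tool_rot: [180.0, 0.1, 2.3]
ft_force: [0.5, 0.2, 0.2]
finger_gap: 0.992
gripper_force: 0.0
```

Run:
```python
from h import *
c=cam("wrist"); im=r.snapshot("wrist"); cv2.imwrite("pics/w1.png",im)
s=r.read_state();print(s["tcp_pos"],s["tool_rot"])
for b in blobs(im,"bl",1000): print(b.min(0),b.max(0),rect(c,b,101))
```

```text
[517.63337237 -47.45500002 246.4578937 ] [1.79958847e+02 7.91373301e-02 2.14459849e+00]
[148 253] [188 335] [382.3  42.8 102.2  25.8 -14.3]
[298 251] [335 305] [ 410.9 -113.2   63.2   34.7    0. ]
[218 111] [288 228] [521.3 -43.9 111.8  63.2   2.3]
```

View pics/w1.png

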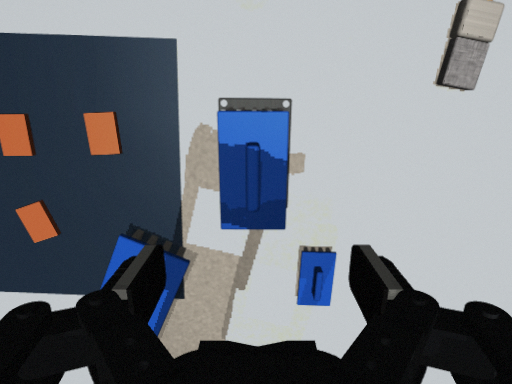

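The wrist view shows the middle keeper at (253,170) on the magazine, with the bar clear. Next: descend and grip.

Call:
drive_tool:
  deltas:
    - [0.38,-0.34,5,0,0,0,8.5]
    - [0.38,-0.34,10,0,0,0,6]
    - [0.38,-0.34,13,0,0,0,4]
    - [0.38,-0.34,14.1,0,0,0,3]
    - [0.38,-0.34,14.1,0,0,0,3]
    - [0.38,-0.34,14.1,0,0,0,0]
    - [0.38,-0.34,14.1,0,0,0,0]
    - [0.38,-0.34,14.1,0,0,0,0]
    - [0.38,-0.34,14.1,0,0,0,0]
    - [0.38,-0.34,14.1,0,0,0,0]
  newtons: 50

```text
clock: 2.7
tcp_pos: [523.6, -44.1, 108.3]
tool_rot: [179.9, -0.2, 2.1]
ft_force: [-1.5, -1.7, 5.6]
finger_gap: 0.127
gripper_force: 52.2
```

Call:
drive_tool:
  deltas:
    - [0,0,0,0,0,0,0]
    - [0,0,0,0,0,0,0]
    - [0,0,0,0,0,0,0]
    - [0,0,0,0,0,0,0]

```text
clock: 3.1
tcp_pos: [523.6, -44.1, 108.3]
tool_rot: [179.9, -0.2, 2.1]
ft_force: [-0.9, -1.4, 6.3]
finger_gap: 0.123
gripper_force: 52.2
```

Call:
drive_tool:
  deltas:
    - [0,0,-1,0,0,0,0]
    - [0,0,-2.5,0,0,0,0]
    - [0,0,-4,0,0,0,0]
    - [0,0,-6,0,0,0,0]
    - [-0.6,3.5,-6,0,0,0,0]
    - [-1.3,7.5,-6,0,0,0,0]
    - [-2,11.5,-6,0,0,0,0]
    - [-2.5,14.5,-6,0,0,0,0]
    - [-2.5,14.5,-4,0,0,0,0]
    - [-2.5,14.5,-1,0,0,0,0]

```text
clock: 4.1
tcp_pos: [504.5, -191.7, 119.3]
tool_rot: [179.8, -0.4, 2.0]
ft_force: [-0.4, -0.1, -0.5]
finger_gap: 0.125
gripper_force: 51.2
```

Run:
```python
from h import *
s=r.read_state();print(s["tcp_pos"],s["tool_rot"],s["finger_gap"],s["ft_force"])
cv2.imwrite("pics/s1.png",r.snapshot("side"))
im=r.snapshot("top");c=cam("top");cv2.imwrite("pics/t1.png",im)
for b in blobs(im,"bl",300)+blobs(im,"cu",200): print(b.mean(0),rect(c,b,9))
```

```text
[ 504.47916502 -191.69942107  119.25057675] [179.79858218  -0.35886793   1.98324166] 0.12482240528540456 [-0.43523007 -0.05202532 -0.48693756]
[332.07954545 277.625     ] [ 361.7 -133.5   77.3   42.6   -2.1]
[231.78325123 294.27586207] [331.9 107.4 165.9  93.7 -22.2]
[177.70491803 255.72131148] [423.2 236.5  49.2  35.2  21.3]
[132.51851852 254.74074074] [425.6 346.9  50.5  35.3  37.6]
[174.3968254  209.20634921] [536.3 246.1  49.1  32.2   1.3]
[218.18461538 206.43076923] [541.6 139.4  47.5  34.8   5.1]
[395.30606618 257.37224265] [ 381.5 -268.8  598.3  232.8  -17.1]
```

View pics/s1.png

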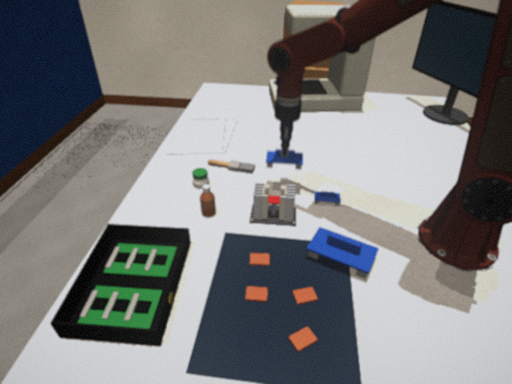

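The side view shows the keeper held level at (285,158) and the magazine open, with its red follower at (274,199).

Call:
drive_tool:
  deltas:
    - [0,0,3.5,0,0,0,0]
    - [0,0,6.5,0,0,0,0]
    - [0,0,8,0,0,0,0]
    - [0,0,8.3,0,0,0,0]
    - [0,0,8.3,0,0,0,0]
    - [0,0,8.3,0,0,0,0]

```text
clock: 4.8
tcp_pos: [503.5, -189.5, 34.6]
tool_rot: [179.9, -0.1, 2.1]
ft_force: [0.7, 0.7, -0.1]
finger_gap: 0.123
gripper_force: 52.9
```

Call:
drive_tool:
  deltas:
    - [0,0,0,0,0,0,2]
    - [0,0,0,0,0,0,3]
    - [0,0,0,0,0,0,4]
    - [0,0,0,0,0,0,4]
    - [0,0,-3,0,0,0,4]
    - [0,0,-7,0,0,0,5]
    - [0,0,-12,0,0,0,6]
    - [0,0,-17,0,0,0,6]
    - [0,0,-22,0,0,0,6]

```text
clock: 5.7
tcp_pos: [501.7, -189.0, 254.7]
tool_rot: [-180.0, 0.0, 2.1]
ft_force: [1.1, -0.1, -0.2]
finger_gap: 0.703
gripper_force: 0.0
```

Run:
```python
from h import *
print(go([515,-48,270],2.2))
```

```text
(array([  1.85, -14.04,  -1.53]), (np.float64(0.09325926561089659), np.float64(-0.0016276812429020665)))
```

Now a look at the open magazine from above.

Call:
drive_tool:
  deltas:
    - [1.0,-5,-1.5,0,0,0,6]
    - [1.3,-10,-1.5,0,0,0,6]
    - [1.8,-14,-1.5,0,0,0,6]
    - [1.8,-14,-1.5,0,0,0,6]
    - [1.8,-14,-1.5,0,0,0,6]

```text
clock: 6.2
tcp_pos: [514.8, -47.8, 267.8]
tool_rot: [180.0, 0.0, 2.3]
ft_force: [0.1, -0.3, -0.6]
finger_gap: 0.698
gripper_force: 0.0
```

Run:
```python
from h import *
s=r.read_state();print(s["tcp_pos"],s["tool_rot"])
c=cam("wrist"); im=r.snapshot("wrist"); cv2.imwrite("pics/w2.png",im)
cv2.imwrite("pics/w2c.png",cv2.resize(im[80:260,150:400],None,fx=3.2,fy=3.2,interpolation=cv2.INTER_CUBIC))
for b in blobs(im,"bl",500)+blobs(im,"cu",300): print(b.mean(0).round(),rect(c,b,28 if b.mean(0)[0]>300 else 9))
# base predicted corners and mouth
M=np.array([521.3,-43.9]);a=np.radians(2.2);R=np.array([[np.cos(a),-np.sin(a)],[np.sin(a),np.cos(a)]])
for q in [(68,43,6),(68,-43,6),(-68,-43,6),(-68,43,6),(26.5,19.5,86),(-26.5,-19.5,86),(58,28,95),(58,-28,95),(-58,28,95),(-58,-28,95)]:
    print(q,proj(c,np.r_[M+R@q[:2],q[2]]).round(1))
```

```text
[514.82816877 -47.77861957 267.81812762] [1.79966838e+02 1.43537585e-02 2.25490601e+00]
[309. 269.] [ 365.5 -128.8   78.4   41.2    2.2]
[132. 260.] [341.6 118.8 123.4  70.4 -22.6]
[370. 170.] [ 502.3 -190.6  110.9   63.6    2.4]
[ 45. 214.] [422.1 235.1  50.2  36.4  21.3]
[ 24. 130.] [534.5 245.1  50.1  36.6   2.5]
[108. 129.] [539.9 138.3  50.   36.    4.5]
(68, 43, 6) [[217.7  93.9]]
(68, -43, 6) [[288.1  94. ]]
(-68, -43, 6) [[285.  199.7]]
(-68, 43, 6) [[221.  199.6]]
(26.5, 19.5, 86) [[233. 136.]]
(-26.5, -19.5, 86) [[270.6 186.2]]
(58, 28, 95) [[222.9 104.1]]
(58, -28, 95) [[281.1 104.2]]
(-58, 28, 95) [[225.9 216.9]]
(-58, -28, 95) [[278.5 217. ]]
```

View pics/w2c.png

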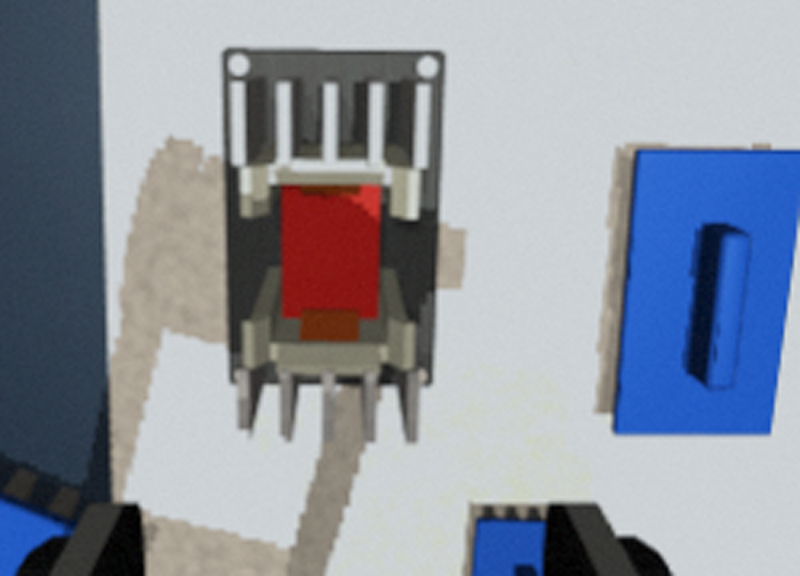

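The crop of the open magazine shows its outline within about 1 px of my prediction, with the orange catches and red follower visible. I put it at about (520.7,-44.8), yaw 1.7°. The keeper now rests at (502,-191). Next I go above the first blank.

Call:
drive_tool:
  deltas:
    - [0.9,-5,2,0,0,-0.04,6]
    - [1.8,-10,4,0,0,-0.04,6]
    - [2.6,-15,6,0,0,-0.04,6]
    - [3.2,-18.5,7,0,0,-0.04,6]
    - [3.2,-18.5,7,0,0,-0.04,6]
    - [3.2,-18.5,7,0,0,-0.04,6]

```text
clock: 6.85
tcp_pos: [540.0, 136.9, 196.9]
tool_rot: [179.9, 0.1, 4.4]
ft_force: [-0.0, -0.4, -0.1]
finger_gap: 0.705
gripper_force: 0.0
```

```bash
cat > look.py <<'E'
import sys
from h import *
zt=float(sys.argv[1]); s=r.read_state(); c=cam("wrist"); im=r.snapshot("wrist"); print(s["tcp_pos"].round(1),s["tool_rot"].round(1))
for b in blobs(im,"cu",300):
    if b[:,1].max()>300 or b.min()<2: continue
    q=rect(c,b,9); print(b.mean(0).round(),q,*go([q[0],q[1],zt],q[4],s))
E
python3 look.py 1
```

```text
[540.  136.9 196.9] [1.799e+02 1.000e-01 4.400e+00]
[157. 247.] [433.4 239.7  37.4  30.5 -68.6] [ -9.79 -11.1   19.6 ] (np.float64(-73.03837754618411), np.float64(1.2747601684956094))
[444. 240.] [469.7 -86.1  48.8  18.4  89.5] [-8.69 21.66 19.63] (np.float64(85.06162245381589), np.float64(-1.4846053789074254))
[ 70. 248.] [426.  344.5  49.6  40.4  38. ] [ -9.72 -21.6   19.59] (np.float64(33.561622453815886), np.float64(-0.5857608141303458))
[253. 165.] [540.6 139.6  50.3  35.8   5.2] [ 0.12 -0.29 19.59] (np.float64(0.7616224538158889), np.float64(-0.013292819476205711))
[153. 162.] [535.2 246.2  50.3  36.2   2.2] [  0.41 -10.96  19.57] (np.float64(-2.238377546184111), np.float64(0.03906705808362417))
```

Call:
drive_tool:
  deltas:
    - [0.1,-0.25,5,0,0,-0.013,6]
    - [0.1,-0.25,10,0,0,-0.013,6]
    - [0.1,-0.25,15,0,0,-0.013,6]
    - [0.1,-0.25,18,0,0,-0.013,5.5]
    - [0.1,-0.25,19.2,0,0,-0.013,5.5]
    - [0.1,-0.25,19.2,0,0,-0.013,5.5]
    - [0.1,-0.25,19.2,0,0,-0.013,5.5]

```text
clock: 7.6
tcp_pos: [543.2, 139.3, 7.9]
tool_rot: [-180.0, -0.2, 5.1]
ft_force: [1.4, -0.3, -0.3]
finger_gap: 0.647
gripper_force: 0.0
```

Call:
drive_tool:
  deltas:
    - [-0.1,0,0.6,0,0,0,5.5]
    - [-0.1,0,0.6,0,0,0,5.5]
    - [-0.1,0,0.6,0,0,0,0]
    - [-0.1,0,0.6,0,0,0,0]
    - [-0.1,0,0.6,0,0,0,0]
    - [-0.1,0,0.6,0,0,0,0]
    - [-0.1,0,0.6,0,0,0,0]
  newtons: 60

```text
clock: 8.3
tcp_pos: [541.1, 140.2, 1.3]
tool_rot: [-180.0, -0.1, 5.2]
ft_force: [-0.1, -0.6, 5.5]
finger_gap: 0.396
gripper_force: 60.3
```

Run:
```python
from h import *
for i in range(4):
    s=r.read_state();print(s["clock"],s["tcp_pos"],s["tool_rot"],s["finger_gap"],s["gripper_force"],s["ft_force"])
    if i<3: r.snapshot("wrist")
```

```text
8.3 [541.07291703 140.23995558   1.25347564] [-1.79996755e+02 -1.15123091e-01  5.16527973e+00] 0.3964536084427946 60.31687259674072 [-0.07879915 -0.63250471  5.48897977]
8.35 [541.09202338 140.22783505   1.25579241] [-1.79995676e+02 -1.16820411e-01  5.16236846e+00] 0.39311272793080043 60.317476987838745 [-1.86579225 -0.53465006  5.88916926]
8.4 [541.07912333 140.21945395   1.25215214] [-1.79996053e+02 -1.15749069e-01  5.16414846e+00] 0.3945427995559666 60.31900763511658 [-0.73794591  0.45618696  6.19512665]
8.45 [541.1016113  140.21697135   1.25797378] [-1.79996673e+02 -1.17413719e-01  5.16309771e+00] 0.39669193971374755 60.319719314575195 [-0.78452589  0.19078076  5.3213241 ]
```

Call:
drive_tool:
  deltas:
    - [0,0,-4,0,0,0,0]
    - [0,0,-9,0,0,0,0]
    - [-0.6,3,-13,0,0,0.02,0]
    - [-1.5,7.5,-13,0,0,0.04,0]
    - [-2.5,12,-13,0,0,0.06,0]
    - [-3.4,16.5,-13,0,0,0.06,0]
    - [-3.7,18.25,-13,0,0,0.06,0]
    - [-3.7,18.25,-13,0,0,0.06,0]
    - [-3.7,18.25,-13,0,0,0.06,0]

```text
clock: 9.35
tcp_pos: [519.2, -45.0, 129.6]
tool_rot: [-180.0, 0.0, 1.6]
ft_force: [0.4, 0.1, -1.1]
finger_gap: 0.399
gripper_force: 60.0
```

Run:
```python
from h import *
s=r.read_state();print(s["tcp_pos"],s["tool_rot"],s["finger_gap"])
c=cam("wrist"); im=r.snapshot("wrist"); cv2.imwrite("pics/w3.png",im)
M=np.array([520.7,-44.8]);a=np.radians(1.7);R=np.array([[np.cos(a),-np.sin(a)],[np.sin(a),np.cos(a)]])
for q in [(58,30,95),(58,-30,95),(58,16,95),(58,12,95),(58,2,95),(58,-12,95),(58,-2,95),(58,-16,95),(32.5,19.5,95),(32.5,-19.5,95),(68,43,6),(68,-43,6),(-58,30,95),(-58,-30,95)]:
    p=proj(c,np.r_[M+R@q[:2],q[2]])[0]; print(q,p.round(1)); cv2.drawMarker(im,tuple(int(v) for v in p.round()),(0,0,255),0,5,1)
for b in blobs(im,"cu",300): print(b.mean(0).round(),b.min(0),b.max(0),rect(c,b,s["tcp_pos"][2]+8))
cv2.imwrite("pics/w3c.png",cv2.resize(im[0:300,130:390],None,fx=2,fy=2,interpolation=cv2.INTER_CUBIC))
```

```text
[519.18648168 -44.99522204 129.61850793] [-1.79956474e+02  2.72503072e-02  1.64365774e+00] 0.39867261801849513
(58, 30, 95) [200.2 119.9]
(58, -30, 95) [309.9 120. ]
(58, 16, 95) [225.8 119.9]
(58, 12, 95) [233.1 119.9]
(58, 2, 95) [251.4 119.9]
(58, -12, 95) [277.  119.9]
(58, -2, 95) [258.7 119.9]
(58, -16, 95) [284.3 119.9]
(32.5, 19.5, 95) [220.9 165.6]
(32.5, -19.5, 95) [289.3 165.6]
(68, 43, 6) [202.4  99.3]
(68, -43, 6) [308.8  99.4]
(-58, 30, 95) [209.3 301.5]
(-58, -30, 95) [301.2 301.5]
[257. 249.] [218 200] [296 298] [521.2 -45.8  51.   35.7   1.7]
```

View pics/w3c.png

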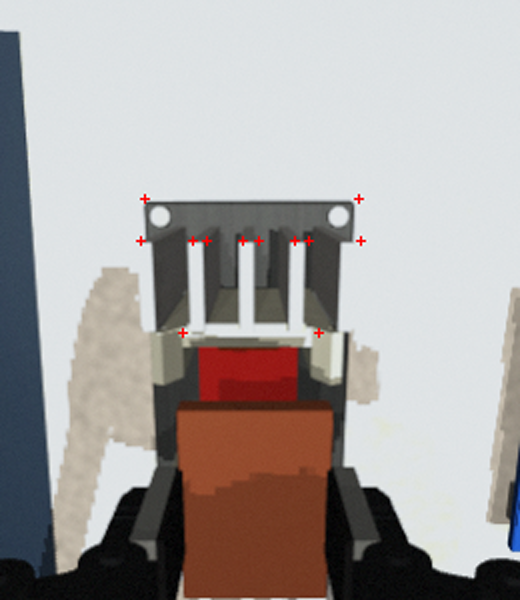

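The crop shows the blank level in the fingers over the magazine. The fin centre (253) is about 4 px left of the blank's centre (257), so the magazine is about 2 mm further in +y. I correct that and descend.

Call:
drive_tool:
  deltas:
    - [0.05,-0.17,0,0,0,0,0]
    - [0.05,-0.17,1.5,0,0,0,0]
    - [0.05,-0.17,2.8,0,0,0,0]
    - [0.05,-0.17,3.8,0,0,0,0]
    - [0.05,-0.17,4.4,0,0,0,0]
    - [0.05,-0.17,4.6,0,0,0,0]

```text
clock: 10.0
tcp_pos: [519.1, -43.2, 82.5]
tool_rot: [-180.0, 0.1, 1.7]
ft_force: [0.8, -0.8, -0.8]
finger_gap: 0.394
gripper_force: 60.0
```

Call:
drive_tool:
  deltas:
    - [0,0,0.7,0,0,0,0]
    - [0,0,1.4,0,0,0,0]
    - [0,0,2.1,0,0,0,0]
    - [0,0,2.8,0,0,0,0]

```text
clock: 10.4
tcp_pos: [521.1, -43.8, 56.5]
tool_rot: [180.0, -0.1, 1.7]
ft_force: [0.0, -1.1, 5.3]
finger_gap: 0.399
gripper_force: 60.8
```

Call:
drive_tool:
  deltas:
    - [0,0,0.5,0,0,0,0]
    - [0,0,0.9,0,0,0,0]
    - [0,0,0.9,0,0,0,0]

```text
clock: 10.7
tcp_pos: [520.7, -43.7, 47.0]
tool_rot: [180.0, -0.1, 1.7]
ft_force: [1.1, -0.2, 4.3]
finger_gap: 0.395
gripper_force: 60.6
```

Call:
drive_tool:
  deltas:
    - [0,0,0,0,0,0,5]
    - [0,0,0,0,0,0,6]
    - [0,0,0,0,0,0,6]
    - [0,0,-1,0,0,0,6]
    - [0,0,-4,0,0,0,6]
    - [0,0,-9,0,0,0,6]
    - [0,0,-14,0,0,0,6]
    - [0,0,-15,0,0,0,6]

```text
clock: 11.5
tcp_pos: [524.3, -44.3, 205.1]
tool_rot: [179.8, -0.8, 1.7]
ft_force: [0.3, -0.6, 0.8]
finger_gap: 0.706
gripper_force: 0.0
```

Run:
```python
from h import *
s=r.read_state()
im=r.snapshot("wrist"); a=im[60:330,130:390]
t=r.snapshot("top"); c=cam("top")
for b in blobs(t,"cu",60): print(b.mean(0).round(),rect(c,b,9))
for b in blobs(t,"bl",300): print(b.mean(0).round(),rect(c,b,28))
cv2.imwrite("pics/w4c.png",cv2.resize(a,None,fx=2,fy=2,interpolation=cv2.INTER_CUBIC))
print(go([537,246,200],2.0,s))
```

```text
[178. 256.] [423.2 236.5  49.2  35.2  21.3]
[132. 255.] [425.4 347.1  50.6  35.4  37.2]
[174. 209.] [536.4 246.1  49.2  32.2   1.3]
[303. 260.] [422.5 -66.3 650.1 252.  -12.1]
[387. 124.] [ 743.9 -287.2   76.5   15.5   -5.1]
[230. 295.] [332.7 105.6 163.5  91.8 -21.8]
(array([  2.13, -28.98,   0.44]), (np.float64(0.2800010135140809), np.float64(-0.00488693959474185)))
```

View pics/w4c.png

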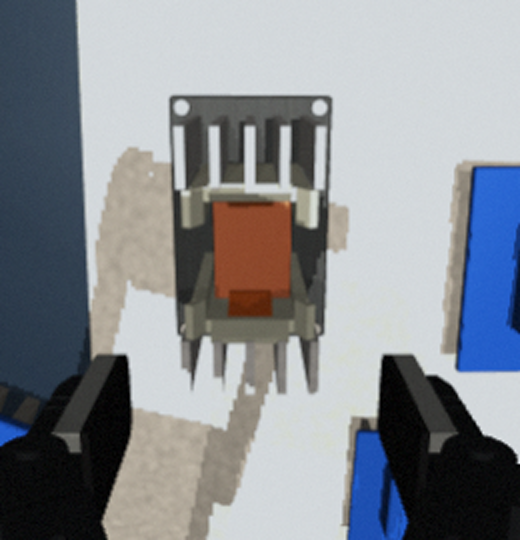

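The crop shows the first blank lying flat under both orange catches. Now the blank near (537,246).

Call:
drive_tool:
  deltas:
    - [0.4,-5,1,0,0,0,6]
    - [0.7,-10,2,0,0,0,6]
    - [1.1,-15,3,0,0,0,6]
    - [1.5,-20,4,0,0,0,6]
    - [1.8,-25,5,0,0,0,6]
    - [2.0,-29,5,0,0,0,6]
    - [2.0,-29,5,0,0,0,6]
    - [2.0,-29,5,0,0,0,6]

```text
clock: 12.4
tcp_pos: [529.2, 247.4, 144.3]
tool_rot: [179.9, 0.3, 1.9]
ft_force: [0.1, -0.6, -0.8]
finger_gap: 0.706
gripper_force: 0.0
```

```bash
python3 look.py 1.3
```

```text
[529.2 247.4 144.3] [179.9   0.3   1.9]
[141. 263.] [437.9 354.8  39.   21.  -53.6] [ -8.7  -11.06  14.32] (np.float64(-55.46292592071497), np.float64(0.9680106701061838))
[256. 171.] [535.5 247.1  49.8  36.2   1.9] [ 0.7   0.02 14.3 ] (np.float64(0.037074079285034145), np.float64(-0.0006470647506692711))
```

Call:
drive_tool:
  deltas:
    - [0.6,0,4,0,0,0,6]
    - [0.6,0,8,0,0,0,6]
    - [0.6,0,12,0,0,0,5.5]
    - [0.6,0,13.3,0,0,0,5.5]
    - [0.6,0,13.3,0,0,0,5.5]
    - [0.6,0,13.3,0,0,0,5.5]

```text
clock: 13.05
tcp_pos: [538.5, 246.7, 15.2]
tool_rot: [-180.0, -0.1, 1.6]
ft_force: [0.8, 0.0, 0.8]
finger_gap: 0.642
gripper_force: 0.0
```

Call:
drive_tool:
  deltas:
    - [-0.25,0,0.8,0,0,0,5.5]
    - [-0.25,0,1.35,0,0,0,5.5]
    - [-0.25,0,1.35,0,0,0,5.5]
    - [-0.25,0,1.35,0,0,0,0]
    - [-0.25,0,1.35,0,0,0,0]
    - [-0.25,0,1.35,0,0,0,0]
    - [-0.25,0,1.35,0,0,0,0]

```text
clock: 13.75
tcp_pos: [535.5, 247.5, 1.1]
tool_rot: [-180.0, -0.1, 1.7]
ft_force: [0.6, -0.3, 6.2]
finger_gap: 0.407
gripper_force: 42.2
```

Call:
drive_tool:
  deltas:
    - [0,0,0,0,0,0,0]
    - [0,0,-4,0,0,0,0]
    - [0,0,-9,0,0,0,0]
    - [-0.4,5,-12,0,0,0,0]
    - [-0.8,10,-12,0,0,0,0]
    - [-1.2,15,-12,0,0,0,0]
    - [-1.6,20,-12,0,0,0,0]
    - [-2.0,25,-12,0,0,0,0]
    - [-2.3,28.5,-12,0,0,0,0]
    - [-2.3,29.06,-12,0,0,0,0]

```text
clock: 14.75
tcp_pos: [519.7, -48.3, 120.0]
tool_rot: [179.9, 0.0, 1.4]
ft_force: [-0.0, 0.6, -0.7]
finger_gap: 0.393
gripper_force: 62.8
```

Call:
drive_tool:
  deltas:
    - [0,0,0,0,0,0,0]
    - [0,0,0,0,0,0,0]
    - [0,0,0,0,0,0,0]

```text
clock: 15.05
tcp_pos: [520.2, -42.5, 120.1]
tool_rot: [-180.0, 0.0, 1.8]
ft_force: [-0.4, 1.7, 0.3]
finger_gap: 0.394
gripper_force: 62.8
```

Run:
```python
from h import *
s=r.read_state(); c=cam("wrist"); im=r.snapshot("wrist"); print(s["tcp_pos"],s["tool_rot"])
for b in blobs(im,"cu",300): print(b.mean(0).round(),b.min(0),b.max(0),rect(c,b,s["tcp_pos"][2]+8))
print(go([520.5,-43.7,85],1.7,s))
```

```text
[520.22193223 -42.53249128 120.05619062] [-1.79966315e+02  4.10611636e-02  1.81523293e+00]
[257. 239.] [218 179] [296 299] [526.8 -43.2  61.3  35.6   1.9]
(array([0.03, 0.12, 3.51]), (np.float64(-0.11523292888074366), np.float64(0.002011194015685441)))
```

Call:
drive_tool:
  deltas:
    - [0,0.1,1,0,0,0,0]
    - [0,0.1,2,0,0,0,0]
    - [0,0.1,3,0,0,0,0]
    - [0,0.1,3.5,0,0,0,0]
    - [0,0.1,3.8,0,0,0,0]

```text
clock: 15.6
tcp_pos: [519.8, -44.3, 81.2]
tool_rot: [-179.9, 0.1, 1.7]
ft_force: [0.1, 2.7, 0.9]
finger_gap: 0.391
gripper_force: 62.9
```

Call:
drive_tool:
  deltas:
    - [0,0,0.7,0,0,0,0]
    - [0,0,1.4,0,0,0,0]
    - [0,0,2.1,0,0,0,0]
    - [0,0,2.8,0,0,0,0]
    - [0,0,3.3,0,0,0,0]
    - [0,0,3.6,0,0,0,0]
    - [0,0,3.6,0,0,0,0]

```text
clock: 16.3
tcp_pos: [522.3, -44.3, 47.6]
tool_rot: [-179.9, -0.2, 1.7]
ft_force: [0.5, 4.2, 4.6]
finger_gap: 0.398
gripper_force: 63.3
```

Call:
drive_tool:
  deltas:
    - [0,0,0,0,0,0,5]
    - [0,0,0,0,0,0,6]
    - [0,0,0,0,0,0,6]
    - [0,0,-1,0,0,0,6]
    - [0,0,-4,0,0,0,6]
    - [0,0,-8,0,0,0,6]
    - [0,0,-11,0,0,0,6]
    - [0,0,-11,0,0,0,6]

```text
clock: 17.1
tcp_pos: [524.7, -46.2, 162.8]
tool_rot: [179.8, -0.7, 1.7]
ft_force: [0.5, -0.1, 0.8]
finger_gap: 0.702
gripper_force: 0.0
```

Run:
```python
from h import *
s=r.read_state()
im=r.snapshot("wrist"); cv2.imwrite("pics/w5.png",im[60:330,130:390]); c=cam("wrist")
for b in blobs(im,"cu",300): print(b.mean(0).round(),b.min(0),b.max(0),rect(c,b,62))
print(go([423,236,145],21.3,s))
```

```text
[253. 203.] [231 171] [276 237] [511.7 -44.9  56.   35.7   2. ]
(array([ -9.35, -28.51,   1.58]), (np.float64(19.593948596569163), np.float64(-0.341978916476654)))
```

Call:
drive_tool:
  deltas:
    - [-1.6,-4.7,0.5,0,0,-0.1,6]
    - [-3.1,-9.5,1,0,0,-0.2,6]
    - [-4.7,-14.2,1.5,0,0,-0.3,6]
    - [-6.2,-19,1.6,0,0,-0.34,6]
    - [-7.8,-23.7,1.6,0,0,-0.34,6]
    - [-9.2,-28.4,1.6,0,0,-0.34,6]
    - [-9.2,-28.4,1.6,0,0,-0.34,6]
    - [-9.2,-28.4,1.6,0,0,-0.34,6]
    - [-9.2,-28.4,1.6,0,0,-0.34,6]

```text
clock: 18.05
tcp_pos: [419.7, 235.1, 139.6]
tool_rot: [180.0, 0.1, 21.2]
ft_force: [-0.7, -0.1, -0.1]
finger_gap: 0.7
gripper_force: 0.0
```

```bash
python3 look.py 1.3
```

```text
[419.7 235.1 139.6] [1.80e+02 1.00e-01 2.12e+01]
[255. 175.] [422.4 237.5  50.3  36.1  21.2] [ 0.36 -0.14 13.83] (np.float64(0.046749312632158535), np.float64(-0.0008159294284753432))
[136. 128.] [424.4 346.6  49.7  37.   37.1] [  4.49 -10.24  13.81] (np.float64(15.946749312632164), np.float64(-0.27832328049557387))
```

Call:
drive_tool:
  deltas:
    - [0.3,-0.14,4,0,0,0,6]
    - [0.3,-0.14,8,0,0,0,6]
    - [0.3,-0.14,11.5,0,0,0,5.5]
    - [0.3,-0.14,12.7,0,0,0,5.5]
    - [0.3,-0.14,12.7,0,0,0,5.5]
    - [0.3,-0.14,12.7,0,0,0,5.5]

```text
clock: 18.7
tcp_pos: [423.8, 238.3, 14.5]
tool_rot: [180.0, -0.1, 21.1]
ft_force: [0.6, -0.1, 0.6]
finger_gap: 0.643
gripper_force: 0.0
```

```bash
python3 -c "
from h import *
print(go([422.6,237.5,1.3],21.2))"
```

```text
(array([-0.14,  0.03,  1.32]), (np.float64(0.09443865669649654), np.float64(-0.0016482655005144557)))
```

Call:
drive_tool:
  deltas:
    - [-0.1,0.03,0.8,0,0,0,5.5]
    - [-0.1,0.03,1.3,0,0,0,5.5]
    - [-0.1,0.03,1.3,0,0,0,0]
    - [-0.1,0.03,1.3,0,0,0,0]
    - [-0.1,0.03,1.3,0,0,0,0]
    - [-0.1,0.03,1.3,0,0,0,0]
    - [-0.1,0.03,1.3,0,0,0,0]
    - [-0.1,0.03,1.3,0,0,0,0]

```text
clock: 19.5
tcp_pos: [422.0, 238.2, 1.0]
tool_rot: [-180.0, -0.1, 21.2]
ft_force: [-0.9, -0.1, 4.5]
finger_gap: 0.395
gripper_force: 60.2
```

```bash
python3 -c "
from h import *
print(go([520.5,-43.5,120],1.7))"
```

```text
(array([ -0.99,  29.82, -11.91]), (np.float64(-19.489745267435225), np.float64(0.34016022529172746)))
```

Call:
drive_tool:
  deltas:
    - [0,0,-4,0,0,0,0]
    - [0,0,-8,0,0,0,0]
    - [-0.2,4,-12,0,0,0.1,0]
    - [-0.3,9,-12,0,0,0.2,0]
    - [-0.5,14,-12,0,0,0.34,0]
    - [-0.7,19,-12,0,0,0.34,0]
    - [-0.9,24,-12,0,0,0.34,0]
    - [-1.0,28,-12,0,0,0.34,0]
    - [-1.0,29.8,-12,0,0,0.34,0]
    - [-1.0,29.8,-12,0,0,0.34,0]

```text
clock: 20.5
tcp_pos: [520.4, -45.7, 120.1]
tool_rot: [180.0, 0.0, 1.5]
ft_force: [-0.2, 0.7, -0.3]
finger_gap: 0.395
gripper_force: 60.1
```

Call:
drive_tool:
  deltas:
    - [0,0,0,0,0,0,0]
    - [0,0,0,0,0,0,0]
    - [0,0,0,0,0,0,0]

```text
clock: 20.8
tcp_pos: [519.1, -42.0, 120.0]
tool_rot: [-180.0, 0.1, 1.8]
ft_force: [-0.8, 0.2, -0.0]
finger_gap: 0.394
gripper_force: 60.1
```

```bash
python3 -c "
from h import *
s=r.read_state();print(go([520.5,-43.5,85],1.7,s)); im=r.snapshot('wrist')
for b in blobs(im,'cu',300): print(b.mean(0).round(),b.min(0),b.max(0))"
```

```text
(array([0.13, 0.16, 3.5 ]), (np.float64(-0.1298285033446689), np.float64(0.002265934846300943)))
[257. 237.] [218 177] [296 298]
```

Call:
drive_tool:
  deltas:
    - [0.1,0.1,1,0,0,0,0]
    - [0.1,0.1,2,0,0,0,0]
    - [0.1,0.1,3,0,0,0,0]
    - [0.1,0.1,3.5,0,0,0,0]
    - [0.1,0.1,3.8,0,0,0,0]

```text
clock: 21.35
tcp_pos: [520.0, -44.3, 81.0]
tool_rot: [-179.9, 0.1, 1.7]
ft_force: [0.2, 1.0, 0.6]
finger_gap: 0.4
gripper_force: 60.1
```

Call:
drive_tool:
  deltas:
    - [0,0,0.7,0,0,0,0]
    - [0,0,1.4,0,0,0,0]
    - [0,0,2.1,0,0,0,0]
    - [0,0,2.8,0,0,0,0]
    - [0,0,3.3,0,0,0,0]
    - [0,0,3.6,0,0,0,0]
    - [0,0,3.6,0,0,0,0]

```text
clock: 22.05
tcp_pos: [521.5, -44.2, 47.1]
tool_rot: [-180.0, -0.0, 1.7]
ft_force: [-1.8, 2.7, 4.4]
finger_gap: 0.395
gripper_force: 60.5
```

Call:
drive_tool:
  deltas:
    - [0,0,0,0,0,0,5]
    - [0,0,0,0,0,0,6]
    - [0,0,0,0,0,0,6]
    - [0,0,-1,0,0,0,6]
    - [0,0,-4,0,0,0,6]
    - [0,0,-8,0,0,0,6]
    - [0,0,-11,0,0,0,6]
    - [0,0,-11,0,0,0,6]

```text
clock: 22.85
tcp_pos: [525.4, -45.6, 163.0]
tool_rot: [179.8, -0.7, 1.7]
ft_force: [0.6, 0.9, 0.4]
finger_gap: 0.701
gripper_force: 0.0
```

Run:
```python
from h import *
s=r.read_state()
im=r.snapshot("wrist"); cv2.imwrite("pics/w6.png",cv2.resize(im[100:330,130:390],None,fx=2,fy=2)); c=cam("wrist")
for b in blobs(im,"cu",300): print(b.mean(0).round(),b.min(0),b.max(0),rect(c,b,62))
t=r.snapshot("top"); c=cam("top")
for b in blobs(t,"cu",60): print(b.mean(0).round(),rect(c,b,9))
print(go([425,347,145],37.5,s))
```

```text
[254. 203.] [232 172] [277 237] [512.  -45.   55.1  35.8   1.8]
[132. 255.] [425.4 347.1  50.6  35.4  37.2]
[301. 259.] [420.8 -62.1 639.4 234.8 -11.1]
[387. 124.] [ 743.9 -287.2   76.5   15.5   -5.1]
(array([ -8.89, -39.55,   1.57]), (np.float64(35.79031770970778), np.float64(-0.6246588843692368)))
```

View pics/w6.png

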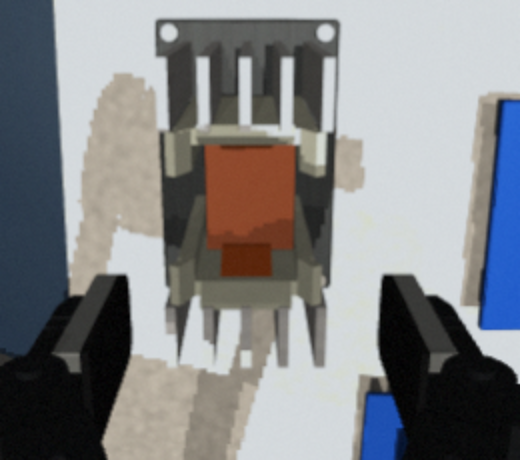

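The third blank lies flat beneath both catches (near catch at (247,258), top face at (250,195)). Now the last one.

Call:
drive_tool:
  deltas:
    - [-1.1,-4.8,0.5,0,0,-0.1,6]
    - [-2.2,-9.6,1,0,0,-0.2,6]
    - [-3.3,-14.4,1.5,0,0,-0.3,6]
    - [-4.4,-19.2,1.6,0,0,-0.4,6]
    - [-5.5,-24,1.6,0,0,-0.5,6]
    - [-6.6,-28.8,1.6,0,0,-0.6,6]
    - [-7.7,-33.6,1.6,0,0,-0.625,6]
    - [-8.7,-38.4,1.6,0,0,-0.625,6]
    - [-8.7,-39.4,1.6,0,0,-0.625,6]
    - [-8.7,-39.4,1.6,0,0,-0.625,6]

```text
clock: 23.95
tcp_pos: [420.8, 347.4, 138.8]
tool_rot: [180.0, 0.2, 37.7]
ft_force: [1.4, 0.4, 0.5]
finger_gap: 0.702
gripper_force: 0.0
```

Call:
drive_tool:
  deltas:
    - [0,0,0,0,0,0,6]
    - [0,0,0,0,0,0,6]

```text
clock: 24.15
tcp_pos: [422.3, 344.8, 139.6]
tool_rot: [180.0, 0.1, 37.4]
ft_force: [-0.3, 0.4, 0.5]
finger_gap: 0.7
gripper_force: 0.0
```

```bash
python3 look.py 1.3
```

```text
[422.3 344.8 139.6] [1.80e+02 1.00e-01 3.74e+01]
[255. 175.] [424.5 348.2  50.2  35.7  36.4] [ 0.41 -0.14 13.83] (np.float64(-1.006360120605919), np.float64(0.017564297565340517))
```

Call:
drive_tool:
  deltas:
    - [0.3,-0.14,4,0,0,0.014,6]
    - [0.3,-0.14,8,0,0,0.014,6]
    - [0.3,-0.14,11.5,0,0,0.014,5.5]
    - [0.3,-0.14,12.7,0,0,0.014,5.5]
    - [0.3,-0.14,12.7,0,0,0.014,5.5]
    - [0.3,-0.14,12.7,0,0,0.014,5.5]

```text
clock: 24.8
tcp_pos: [425.1, 349.7, 14.8]
tool_rot: [180.0, -0.1, 36.7]
ft_force: [0.2, -0.3, -0.2]
finger_gap: 0.646
gripper_force: 0.0
```

```bash
python3 -c "
from h import *
print(go([424.6,348.2,1.2],36.5))"
```

```text
(array([-0.14,  0.09,  1.36]), (np.float64(-0.16049366438414836), np.float64(0.0028011428720941464)))
```

Call:
drive_tool:
  deltas:
    - [-0.1,0.05,0.8,0,0,0,5.5]
    - [-0.1,0.05,1.3,0,0,0,5.5]
    - [-0.1,0.05,1.3,0,0,0,0]
    - [-0.1,0.05,1.3,0,0,0,0]
    - [-0.1,0.05,1.3,0,0,0,0]
    - [-0.1,0.05,1.3,0,0,0,0]
    - [-0.1,0.05,1.3,0,0,0,0]
    - [-0.1,0.05,1.3,0,0,0,0]

```text
clock: 25.6
tcp_pos: [423.7, 349.0, 1.0]
tool_rot: [-180.0, -0.1, 36.7]
ft_force: [-0.4, 0.0, 3.8]
finger_gap: 0.395
gripper_force: 60.2
```

```bash
python3 -c "
from h import *
print(go([520.5,-43.5,120],1.7))"
```

```text
(array([-15.69,  37.25, -11.92]), (np.float64(-35.01603323152636), np.float64(0.6111450708778848)))
```

Call:
drive_tool:
  deltas:
    - [0,0,-4,0,0,0,0]
    - [0,0,-8,0,0,0,0]
    - [-1.6,3.7,-12,0,0,0.1,0]
    - [-3.5,8.2,-12,0,0,0.2,0]
    - [-5.4,12.7,-12,0,0,0.3,0]
    - [-7.3,17.2,-12,0,0,0.4,0]
    - [-9.2,21.7,-12,0,0,0.5,0]
    - [-11.1,26.2,-12,0,0,0.6,0]
    - [-13,30.7,-12,0,0,0.611,0]
    - [-14.8,35.1,-12,0,0,0.611,0]

```text
clock: 26.6
tcp_pos: [514.0, -23.3, 119.9]
tool_rot: [-180.0, 0.0, 1.7]
ft_force: [0.3, 0.3, -0.9]
finger_gap: 0.397
gripper_force: 60.0
```

Call:
drive_tool:
  deltas:
    - [-0.1,2.3,0,0,0,0,0]
    - [-0.1,2.3,0,0,0,0,0]
    - [-0.1,2.3,0,0,0,0,0]
    - [-0.1,2.3,0,0,0,0,0]

```text
clock: 27.0
tcp_pos: [513.5, -43.1, 119.8]
tool_rot: [-180.0, 0.1, 1.8]
ft_force: [-0.0, -0.5, -0.8]
finger_gap: 0.401
gripper_force: 60.0
```

```bash
python3 -c "
from h import *
s=r.read_state();print(go([520.5,-43.5,85],1.7,s)); im=r.snapshot('wrist')
for b in blobs(im,'cu',300): print(b.mean(0).round(),b.min(0),b.max(0))"
```

```text
(array([0.71, 0.06, 3.48]), (np.float64(-0.061173466433047), np.float64(0.0010676784041149013)))
[258. 233.] [218 168] [296 297]
```

Call:
drive_tool:
  deltas:
    - [0.7,0.03,0,0,0,0,0]
    - [0.7,0.03,1,0,0,0,0]
    - [0.7,0.03,2,0,0,0,0]
    - [0.7,0.03,3,0,0,0,0]
    - [0.7,0.03,3.5,0,0,0,0]
    - [0.7,0.03,3.8,0,0,0,0]

```text
clock: 27.65
tcp_pos: [520.2, -44.2, 81.0]
tool_rot: [-180.0, 0.1, 1.7]
ft_force: [-0.4, 0.3, -0.1]
finger_gap: 0.399
gripper_force: 60.0
```

Call:
drive_tool:
  deltas:
    - [0,0,0.7,0,0,0,0]
    - [0,0,1.4,0,0,0,0]
    - [0,0,2.1,0,0,0,0]
    - [0,0,2.8,0,0,0,0]
    - [0,0,3.3,0,0,0,0]
    - [0,0,3.6,0,0,0,0]
    - [0,0,3.6,0,0,0,0]

```text
clock: 28.35
tcp_pos: [521.1, -44.2, 47.0]
tool_rot: [-180.0, 0.0, 1.7]
ft_force: [-3.0, 0.8, 4.6]
finger_gap: 0.398
gripper_force: 60.7
```

Call:
drive_tool:
  deltas:
    - [0,0,0,0,0,0,5]
    - [0,0,0,0,0,0,6]
    - [0,0,0,0,0,0,6]
    - [0,0,-1,0,0,0,6]
    - [0,0,-4,0,0,0,6]
    - [0,0,-8,0,0,0,6]
    - [0,0,-12,0,0,0,6]
    - [0,0,-16,0,0,0,6]
    - [0,0,-16,0,0,0,6]

```text
clock: 29.25
tcp_pos: [526.2, -45.4, 214.8]
tool_rot: [179.8, -0.8, 1.7]
ft_force: [-0.2, -0.6, 0.2]
finger_gap: 0.703
gripper_force: 0.0
```

Run:
```python
from h import *
s=r.read_state()
im=r.snapshot("wrist"); cv2.imwrite("pics/w7.png",cv2.resize(im[60:300,130:450],None,fx=2,fy=2)); c=cam("wrist")
for b in blobs(im,"cu",300): print(b.mean(0).round(),b.min(0),b.max(0),rect(c,b,62))
for b in blobs(im,"bl",300): print(b.mean(0).round(),b.min(0),b.max(0),rect(c,b,28))
t=r.snapshot("top"); c=cam("top")
for b in blobs(t,"cu",60): print(b.mean(0).round(),rect(c,b,9))
print(go([502,-191,200],2.2,s))
```

```text
[255. 187.] [236 161] [274 216] [512.  -45.   54.9  36.    1.8]
[123. 367.] [100 348] [138 383] [260.6 124.7  56.4  49.3   2.1]
[315. 303.] [302 272] [333 329] [ 365.  -126.5   79.1   38.6    0.7]
[119. 277.] [ 99 257] [146 296] [384.4 108.8  54.4  45.6 -22.5]
[387. 192.] [354 144] [421 242] [ 499.8 -187.7  111.6   62.7    2.5]
[304. 259.] [426.2 -69.2 658.5 255.1 -12.1]
[387. 124.] [ 743.9 -287.2   76.5   15.5   -5.1]
(array([-2.87, 14.47,  1.5 ]), (np.float64(0.4882185475444203), np.float64(-0.00852102112395461)))
```

View pics/w7.png

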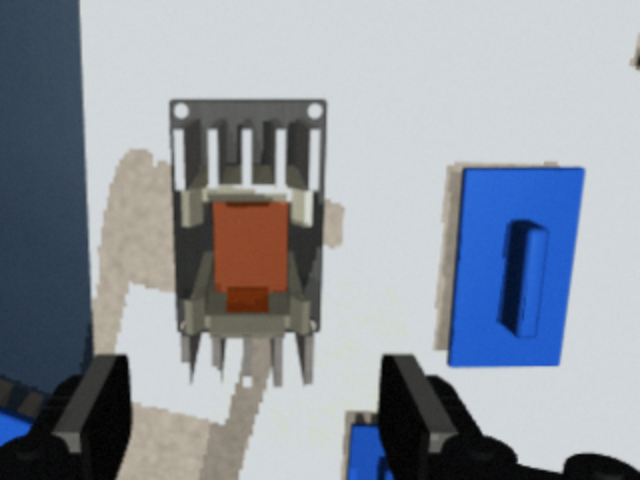

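All four blanks are flat under the catches, stack top at (250,247) in the crop. The mat is empty and the keeper is undisturbed at right. Going to the keeper.

Call:
drive_tool:
  deltas:
    - [-1,5,1,0,0,0,6]
    - [-2,10,3,0,0,0,6]
    - [-2.6,14.4,5,0,0,0,6]
    - [-2.6,14.4,5,0,0,0,6]
    - [-2.6,14.4,5,0,0,0,6]
    - [-2.6,14.4,5,0,0,0,6]

```text
clock: 29.95
tcp_pos: [499.1, -188.0, 155.7]
tool_rot: [-179.9, 0.1, 1.7]
ft_force: [1.1, 0.3, -0.5]
finger_gap: 0.704
gripper_force: 0.0
```

Run:
```python
from h import *
s=r.read_state();c=cam("wrist"); im=r.snapshot("wrist");print(s["tcp_pos"],s["tool_rot"])
for b in blobs(im,"bl",3000):
    q=rect(c,b,28);print(b.mean(0).round(),b.min(0),b.max(0),q,go([q[0],q[1],34.6],q[4],s))
```

```text
[ 499.06818186 -188.04050109  155.70442095] [-1.79909373e+02  7.33253550e-02  1.71142862e+00]
[259. 173.] [221 112] [296 236] [ 502.  -190.9  112.2   62.7    2.4] (array([ 0.3 ,  0.31, 12.11]), (np.float64(0.6885713838589709), np.float64(-0.01201783778335278)))
```

Call:
drive_tool:
  deltas:
    - [0.2,0.2,4,0,0,-0.012,5]
    - [0.2,0.2,8,0,0,-0.012,4]
    - [0.2,0.2,11,0,0,-0.012,3.5]
    - [0.2,0.2,12,0,0,-0.012,3.5]
    - [0.2,0.2,12,0,0,-0.012,3.5]
    - [0.2,0.2,12,0,0,-0.012,3.5]

```text
clock: 30.6
tcp_pos: [503.1, -191.0, 38.1]
tool_rot: [179.9, -0.1, 2.5]
ft_force: [0.4, -0.7, 0.4]
finger_gap: 0.411
gripper_force: 0.0
```

Call:
drive_tool:
  deltas:
    - [-0.1,0,0.35,0,0,0,3.5]
    - [-0.1,0,0.35,0,0,0,0]
    - [-0.1,0,0.35,0,0,0,0]
    - [-0.1,0,0.35,0,0,0,0]
    - [-0.1,0,0.35,0,0,0,0]
    - [-0.1,0,0.35,0,0,0,0]
    - [-0.1,0,0.35,0,0,0,0]
  newtons: 80

```text
clock: 31.3
tcp_pos: [501.4, -191.5, 34.2]
tool_rot: [180.0, -0.1, 2.4]
ft_force: [-0.9, 1.1, 6.6]
finger_gap: 0.119
gripper_force: 79.5
```

```bash
python3 -c "
from h import *
s=r.read_state();print(s['tcp_pos'],s['finger_gap'],go([521,-43.8,155],1.7,s))"
```

```text
[ 501.40640474 -191.49042625   34.1701067 ] 0.11857936902523489 (array([  2.59, -14.67, -12.09]), (np.float64(-0.6855111702173815), np.float64(0.0119644269794926)))
```

Call:
drive_tool:
  deltas:
    - [0,0,-4,0,0,0,0]
    - [0,0,-8,0,0,0,0]
    - [0,0,-12,0,0,0,0]
    - [0.6,-3.5,-12.1,0,0,0.012,0]
    - [1.4,-8,-12.1,0,0,0.012,0]
    - [2.2,-12.5,-12.1,0,0,0.012,0]
    - [2.6,-14.6,-12.1,0,0,0.012,0]
    - [2.6,-14.6,-12.1,0,0,0.012,0]
    - [2.6,-14.6,-12.1,0,0,0.012,0]
    - [2.6,-14.6,-12.1,0,0,0.012,0]

```text
clock: 32.3
tcp_pos: [520.1, -45.0, 153.6]
tool_rot: [180.0, 0.0, 1.7]
ft_force: [0.0, 0.3, -0.9]
finger_gap: 0.114
gripper_force: 78.6
```

Run:
```python
from h import *
s=r.read_state();c=cam("wrist"); im=r.snapshot("wrist");print(s["tcp_pos"],s["tool_rot"],s["finger_gap"])
for b in blobs(im,"bl",3000):
    q=rect(c,b,s["tcp_pos"][2]-6.2);print(b.min(0),b.max(0),q)
print(go([521,-43.8,130],1.7,s))
cv2.imwrite("pics/w8.png",cv2.resize(im[40:330,130:390],None,fx=2,fy=2))
```

```text
[520.07601972 -45.03727503 153.57537143] [1.79973304e+02 4.10433272e-02 1.65720768e+00] 0.11400380748748262
[190 130] [324 331] [520.9 -45.8 112.4  62.7   1.7]
(array([ 0.1 , -0.12,  2.36]), (np.float64(0.042792320763723524), np.float64(-0.00074686689189651)))
```

View pics/w8.png

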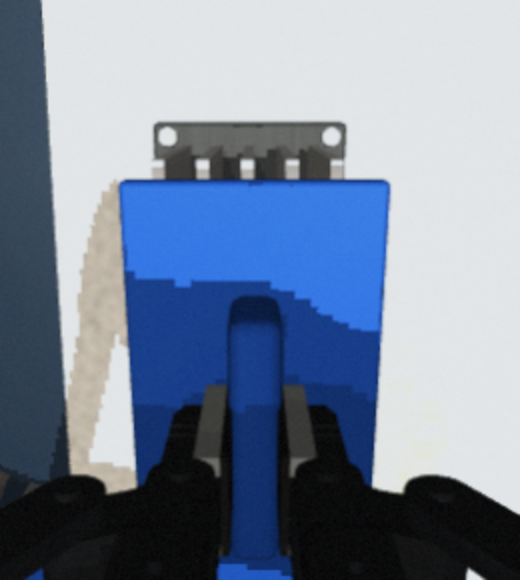

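The keeper is held level and square over the magazine, its front edge at crop row 182 parallel to the base. Fine shift, then descend to just above the fins.

Call:
drive_tool:
  deltas:
    - [0.08,-0.13,1,0,0,0,0]
    - [0.08,-0.13,2,0,0,0,0]
    - [0.08,-0.13,2,0,0,0,0]
    - [0.08,-0.13,2,0,0,0,0]
    - [0.08,-0.13,2,0,0,0,0]

```text
clock: 32.85
tcp_pos: [521.3, -42.9, 133.9]
tool_rot: [-180.0, -0.0, 1.7]
ft_force: [-0.4, -0.5, -0.8]
finger_gap: 0.122
gripper_force: 78.6
```

Call:
drive_tool:
  deltas:
    - [0,0.05,0.4,0,0,0,0]
    - [0,0.05,0.7,0,0,0,0]
    - [0,0.05,1.0,0,0,0,0]
    - [0,0.05,1.2,0,0,0,0]
    - [0,0.05,1.2,0,0,0,0]

```text
clock: 33.35
tcp_pos: [520.8, -43.1, 121.4]
tool_rot: [-180.0, 0.1, 1.7]
ft_force: [0.3, 0.1, -1.6]
finger_gap: 0.115
gripper_force: 78.7
```

Blades are between the fins (tips at about 87 mm) with no contact force; on down to home.

Call:
drive_tool:
  deltas:
    - [0,0,0.4,0,0,0,0]
    - [0,0,0.8,0,0,0,0]
    - [0,0,1.2,0,0,0,0]
    - [0,0,1.4,0,0,0,0]
    - [0,0,1.4,0,0,0,0]
    - [0,0,1.4,0,0,0,0]

```text
clock: 33.95
tcp_pos: [521.3, -43.3, 107.9]
tool_rot: [180.0, -0.0, 1.7]
ft_force: [-0.3, -0.6, -1.4]
finger_gap: 0.115
gripper_force: 78.6
```

Call:
drive_tool:
  deltas:
    - [0,0,0.1,0,0,0,0]
    - [0,0,0.1,0,0,0,0]
    - [0,0,0.1,0,0,0,2]
    - [0,0,0.1,0,0,0,3]
    - [0,0,0.1,0,0,0,4]
    - [0,0,0.1,0,0,0,4]
    - [0,0,-2,0,0,0,4]
    - [0,0,-6,0,0,0,5]
    - [0,0,-10,0,0,0,6]
    - [0,0,-14,0,0,0,6]

```text
clock: 34.95
tcp_pos: [520.8, -43.2, 249.2]
tool_rot: [-180.0, 0.0, 1.7]
ft_force: [0.9, -0.1, -0.0]
finger_gap: 0.703
gripper_force: 0.0
```

Call:
drive_tool:
  deltas:
    - [0,0,0,0,0,0,6]
    - [0,0,0,0,0,0,6]
    - [0,0,0,0,0,0,6]

```text
clock: 35.25
tcp_pos: [520.2, -43.1, 246.5]
tool_rot: [-180.0, 0.1, 1.7]
ft_force: [-0.0, 0.5, -0.8]
finger_gap: 0.7
gripper_force: 0.0
```

Run:
```python
from h import *
s=r.read_state();c=cam("wrist"); im=r.snapshot("wrist");print(s["tcp_pos"],s["tool_rot"],s["ft_force"])
for b in blobs(im,"bl",3000): print(rect(c,b,101))
t=r.snapshot("side");cc=cam("top")
a=cv2.resize(t[150:250,220:340],(480,400)); b=cv2.resize(im[60:300,150:350],(320,400))
cv2.imwrite("pics/f.png",np.hstack([a,b]))
```

```text
[520.21949581 -43.06217456 246.48212683] [-1.79965037e+02  1.40412273e-01  1.70780970e+00] [-0.04682976  0.54995247 -0.77581881]
[521.5 -44.1 112.2  63.2   1.8]
```

View pics/f.png

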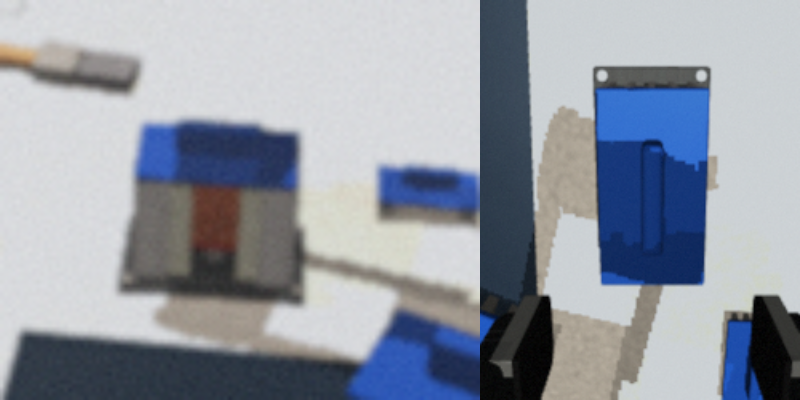

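The side crop (218,150) and the wrist crop (652,185) both show the keeper level and fully home, with plate size 112 x 63 mm matching z = 101 mm. The copper stack is below it and the arm is clear. Handing in.

```bash
python3 -c "
from station import r
print(r.close_job())"
```

```text
the job is handed in; nothing more can be done
None
```

I pressed all four blanks in beneath the catches, refitted the keeper level and fully home as the last pictures show, and handed the job in at about 35 s; the hand-in returned no verdict.

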